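# Set the lamp selector to standby

## Task

Take the flat screwdriver from its wooden stand and, with its blade in the slot, turn the large slotted selector on the square housing a quarter turn clockwise (seen from above), until the slot lines up with the two raised ribs on the housing. Then stand the screwdriver back in its wooden stand, upright and fully down, and leave the smaller switch on the round housing as it is.

Things in the scene. Friction and masses are not known exactly. Their poses are not given: they have to be found in the camera images.
- screwdriver: flat screwdriver, loose, 0.2 kg, 172 mm long, upright in the stand, blade down. Origin: centre of the blade's end; z up the shaft, x along the blade's width. From the end up: blade 18 mm wide (x), 3 mm thick (y) to 24 mm; shaft 10 mm thick to 72 mm; round dark guard 48 mm wide to 78 mm; square dark wood handle 24 x 24 mm (faces square to x, y) to 168 mm
- lamp_slot (a point): centre of the slot's floor in the large selector, a steel disc 44 mm wide (top at 66 mm) on a fixed square grey housing 95 mm wide. x along the slot, z up; turns with the disc. The slot crosses the disc, 12 mm deep, 5.5 mm wide in its lower 7 mm, flaring to 11.5 mm at the mouth; the blade has 8 degrees of play. Two dark ribs (13 mm) on the housing beside the disc mark the slot's final line
- lamp_rotor (a joint): large selector's angle in rad, growing clockwise seen from above: 0 (stop) slot square to the line of the ribs, 1.571 slot in line with the ribs, 1.68 end stop. Starts near 0, turns with light friction (0.06 N m), stays where left
- motor_rotor (a joint): angle of the other switch, to be left alone: a smaller steel disc 28 mm in diameter, with a narrow slot, on a fixed round grey housing (84 mm in diameter, 62 mm high in all). Same sense as the other joint; starts near 0.
- stand: fixed wooden block 90 x 90 mm, 80 mm high, with one square hole of 28 x 28 mm straight down through its centre. Origin: centre of its underside, z up. The screwdriver's guard rests on the block's top, so that the blade's end is then 8 mm above the shelf.

How it is judged:
On the way:
1. the large selector is turned to the ribs (within about 12 degrees) while the screwdriver's blade is in its slot (value of joint lamp_rotor above 1.36 rad and distance between screwdriver and lamp_slot below 0.013 m), for 0.1 s.
At the end, for the whole second after the job is handed in: The large selector's slot is in line with the ribs within about 12 degrees (joint above 1.36 rad), and the screwdriver is at rest in its stand: blade's end within 16 mm of the hole's axis, guard down on the block within 8 mm, upright within 0.15 rad (value of joint lamp_rotor above 1.36 rad and horizontal distance between screwdriver and stand below 0.016 m and height (world z) of screwdriver below 0.016 m and angle between screwdriver's own z axis and vertical below 0.15 rad and linear speed of screwdriver below 0.02 m/s); the robot touches nothing.
It fails at once if the smaller switch on the round housing is turned (beyond 0.3 rad) (value of joint motor_rotor above 0.3 rad).
It also fails if it takes over 48 s, if anything falls off the work surface, if the arm or the gripper's body presses on something with over 40 N, if the wrist force passes 120 N, or if a joint passes its speed limit or range.

## Robot

A 7-joint arm with a two-finger parallel gripper is mounted at the origin on the work surface. World frame = base frame: x ahead of the robot, y to its left, z up, the work surface at z = 0. Lengths are in m, angles in rad, forces in N, time in s.
With the tool pointing down it reaches from about 0.425 to 0.925 m from the base axis. Payload 6.8 kg.
Tool frame: the origin (TCP) lies on the centre line of the jaws, within the pads' length; the fingertips stand 14 mm ahead of it and the grasp point (between the pads) lies 5 mm behind it (bot.finger_overhang is the distance from the TCP to the fingertips, in m); z points along the fingers, y is the line along which they close (so a half turn about z gives the same grasp; the last joint's range is limited). The gripper opens to 85 mm and grips with 20 to 120 N. Pads are 22 mm wide; open, the fingers measure 114 mm over their backs; the gripper's body (76 mm by 85 mm) begins 54 mm behind the grasp point. The pads swing forward as they close: fully open they stand 13 mm farther back than shut.
Start: joints at [-1.214, 0.477, 0.022, 1.555, -0.011, 1.109, -0.083], TCP at [0.303, 0.603, 0.245] pointing down, gripper open.
Joint ranges: [-2.96, 2.96], [-0.34, 2.1], [-1.41, 1.46], [0.24, 2.44], [-1.37, 4.51], [0.17, 1.92], [-2.96, 2.96]. Speed limits (rad/s): [2.39, 2.39, 3.14, 3.14, 3.14, 3.14, 3.14].

## Interface

Orientations are given as a unit quaternion [w, x, y, z].
In Python, from station import bot gives the robot as it stands.
- The arm moves only by the shell command python3 -m inch 'ROWS' [OPENING] [FORCE]. ROWS is JSON, a list of rows, each a list of 4 numbers: the shift along the tool's x, y, z in m, then the turn about the tool's z in degrees. A call has 1 to 12 rows; each row shifts and turns the commanded pose from where the row before left it, along the tool's axes as they then stand; what a row does not reach is not made up. A row lasts 1/10 s, in which the tool goes at most 50 mm and 8.59 degrees, less where a joint would pass 70% of its speed; a pose out of reach is approached as far as the arm can. A call is refused whole if a number of a shift passes 0.05 or a number of a turn 8.59, either way. A call with a gripper value outside its range is refused whole. OPENING is the finger opening in m, from 0 to 0.0854, set as the call begins (- or left out, the last holds). The fingers move at their own pace and stop on an object; FORCE is the grip in N (left out, the last holds). Time passes only in rows, so rows that do not move let the fingers close. It gives the time, the measured TCP pose, the force, the opening and the grip force at its end, in the units of the state.
- bot.get_obs(): the state, without advancing time (a new reading comes with each control period).
- bot.read_camera(name): name is "scene" or "side" or "wrist"; returns a dict with "color" (480x640x3 uint8, red, green, blue), "mtx" (3x3 intrinsics, pixels), "world_from_camera" (4x4, takes a point from camera to world coordinates); the wrist camera has in their place "hand_eye" (4x4, takes a point from camera to tool coordinates, whose origin is the TCP and whose axes are the flange's). Camera axes: x right, y up, looking along -z (the intrinsics and any distortion apply to the point x, -y, -z); pixel columns grow to the right and rows downward; lengths in m; the calibration is good to about 2 mm. The wrist camera is an equidistant fisheye: a pixel r from the principal point sees the ray r / f radians off the axis. A picture is of the moment at which its call begins: read the wrist's pose just before it. There is no depth.
- bot.hand_in(): hands the job in; it is judged then, once.
The state is a dict: "t": time; "q": joint angles; "joint_vel": joint speeds; "joint_torque": joint torques, N m; "eef_pos": TCP position; "tool_rot": TCP orientation; "contact_force": force on the tool from outside, world axes, zero at the start; "torque": the same for the moment, N m; "gripper_width": opening from 0.0 (shut) to 1.0 (fully open); "grasp_force": force on a finger pad.
Only numpy, scipy, OpenCV 4.12 (cv2) and the standard library are available. Lean on these libraries where they do the work, as an engineer would, in place of code of your own. Each camera call takes 0.05 s, during which the arm holds its last target. There are 200 camera calls.

## Working session

There is one attempt and no reset: what is moved stays moved. The work goes in short steps, Python scripts to look and compute and a shell command to move; the robot and the scene stay as the last step left them, time stands still between calls to the robot, and variables do not carry over. Pictures are saved under pics/ and viewed, at most 11 in all, crops included, and the job is handed in when it is done.

```bash
mkdir -p pics; ls; cat > h.py <<'E'
import numpy as np,cv2
from station import bot
from scipy.spatial.transform import Rotation as R
def ray(c,u,v,T=None):
    K=np.array(c["mtx"])
    x,y=(u-K[0,2])/K[0,0],(v-K[1,2])/K[1,1]
    if "hand_eye" in c:
        th=np.hypot(x,y); s=np.sin(th)/max(th,1e-9); d=np.array([x*s,-y*s,-np.cos(th)]); M=T@np.array(c["hand_eye"])
    else:
        d=np.array([x,-y,-1.]); M=np.array(c["world_from_camera"])
    return M[:3,3],M[:3,:3]@d
def onz(c,u,v,z,T=None):
    o,d=ray(c,u,v,T); return o+d*(z-o[2])/d[2]
def tool():
    o=bot.get_obs(); T=np.eye(4); w,x,y,z=o["tool_rot"]
    T[:3,:3]=R.from_quat([x,y,z,w]).as_matrix(); T[:3,3]=o["eef_pos"]; return T
E
python3 - <<'E'
from h import *
T=tool();print(T.round(3),bot.finger_overhang)
a=[]
for n in("scene","side","wrist"):
    c=bot.read_camera(n);cv2.imwrite(f"pics/{n}0.png",c["color"][:,:,::-1]); print(n,{k:np.array(v).round(3).tolist() for k,v in c.items() if k!="color"})
    np.save(f"{n}0.npy",c,allow_pickle=True)
E
```

```text
pics
[[-0.894  0.448 -0.001  0.302]
 [ 0.448  0.894 -0.002  0.603]
 [-0.    -0.002 -1.     0.244]
 [ 0.     0.     0.     1.   ]] 0.014
scene {'mtx': [[533.251, 0.0, 326.059], [0.0, 533.251, 240.428], [0.0, 0.0, 1.0]], 'world_from_camera': [[0.069, -0.724, 0.686, 1.182], [0.998, 0.044, -0.053, -0.019], [0.008, 0.688, 0.725, 0.754], [0.0, 0.0, 0.0, 1.0]]}
side {'mtx': [[520.063, 0.0, 327.973], [0.0, 520.063, 239.223], [0.0, 0.0, 1.0]], 'world_from_camera': [[0.922, 0.24, -0.304, 0.302], [-0.387, 0.597, -0.703, -0.531], [0.013, 0.766, 0.643, 0.573], [0.0, 0.0, 0.0, 1.0]]}
wrist {'mtx': [[371.648, 0.0, 320.79], [0.0, 371.648, 237.694], [0.0, 0.0, 1.0]], 'hand_eye': [[0.001, 0.949, 0.315, 0.081], [1.0, -0.0, -0.001, -0.001], [-0.0, 0.315, -0.949, -0.128], [0.0, 0.0, 0.0, 1.0]]}
```

View pics/scene0.png

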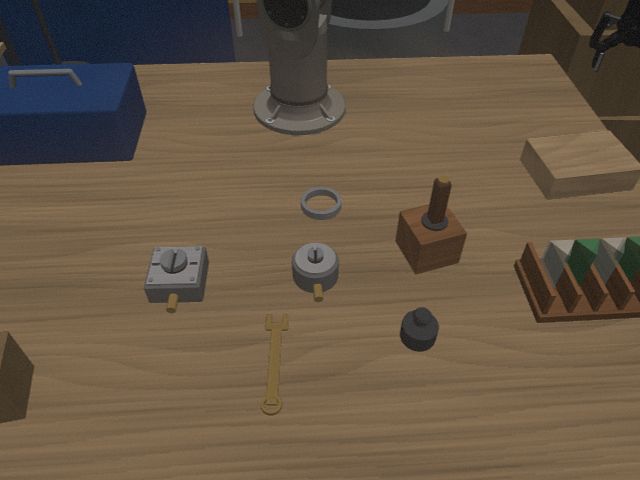

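View pics/side0.png

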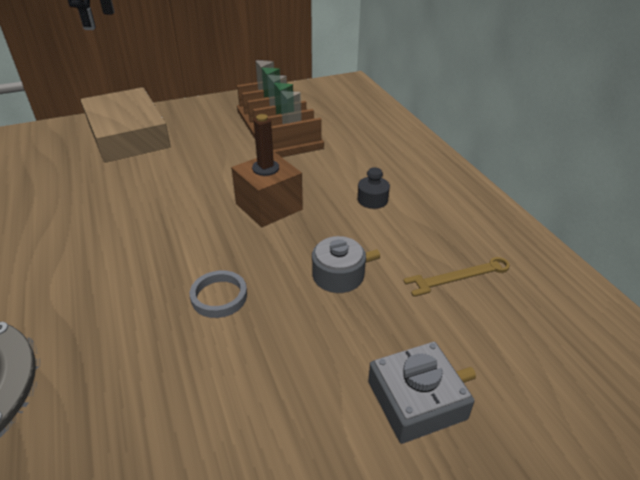

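View pics/wrist0.png

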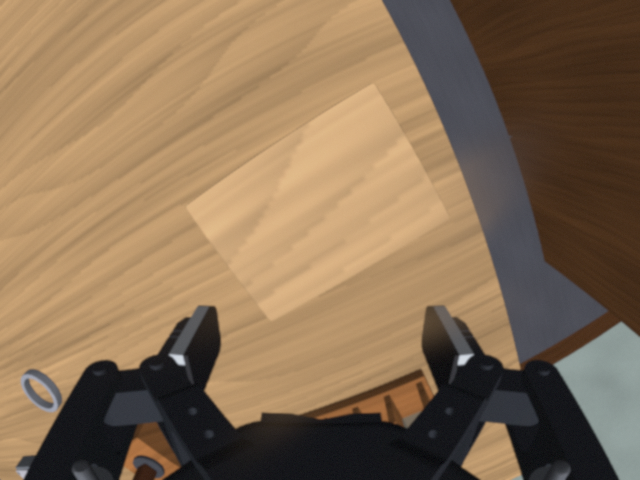

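Scene view: stand with guard at (435,221) and handle top at (442,182), selector disc at (174,260), round switch at (316,257). Side view: handle top at (263,118), guard at (265,168), selector at (422,372), ribs at (408,355) and (436,398). The wrist view doesn't see the targets yet.

```bash
python3 - <<'E'
from h import *
C={n:np.load(n+"0.npy",allow_pickle=True).item() for n in("scene","side")}
for l,n,u,v,z in [("htop","scene",442,182,.176),("htop","side",263,119,.176),("guard","scene",435,221,.086),("guard","side",265,168,.086),("disc","scene",174,260,.066),("disc","side",422,372,.066),("rib1","side",408,355,.06),("rib2","side",436,398,.06),("round","scene",316,254,.062),("round","side",340,247,.062)]:
    print(l,n,onz(C[n],u,v,z).round(3))
E
```

```text
htop scene [0.512 0.227 0.176]
htop side [0.51  0.223 0.176]
guard scene [0.513 0.229 0.086]
guard side [0.506 0.219 0.086]
disc scene [ 0.561 -0.232  0.066]
disc side [ 0.551 -0.24   0.066]
rib1 side [ 0.551 -0.209  0.06 ]
rib2 side [ 0.55  -0.273  0.06 ]
round scene [0.558 0.012 0.062]
round side [0.554 0.004 0.062]
```

```bash
python3 -m inch '[[0,0,-0.025,0],[0,0,-0.025,0],[-0.036,-0.024,0,0],[-0.036,-0.024,0,0],[-0.036,-0.024,0,0],[-0.036,-0.024,0,0],[-0.036,-0.024,0,0],[-0.036,-0.025,0,0],[-0.036,-0.025,0,0],[-0.036,-0.025,0,0],[-0.034,-0.025,0,0],[-0.034,-0.024,0,0]]'; python3 -m inch '[[0,0,0,0],[0,0,0,0],[0,0,0,0]]'; python3 - <<'E'
from h import *
T=tool();print(T.round(4),bot.get_obs()["q"])
c=bot.read_camera("wrist");c["T"]=T;np.save("w1.npy",c,allow_pickle=True);cv2.imwrite("pics/w1.png",c["color"][:,:,::-1])
E
```

```text
t: 1.35
eef_pos: [0.5118, 0.2238, 0.2952]
tool_rot: [-0.0, 0.23, 0.973, -0.0]
contact_force: [-0.3, 1.5, -0.4]
gripper_width: 0.999
grasp_force: 0.0
t: 1.65
eef_pos: [0.5107, 0.227, 0.2951]
tool_rot: [-0.0, 0.23, 0.973, 0.0]
contact_force: [-0.8, -0.8, 0.0]
gripper_width: 0.999
grasp_force: 0.0
[[-8.947e-01  4.468e-01 -7.000e-04  5.107e-01]
 [ 4.468e-01  8.947e-01  4.000e-04  2.270e-01]
 [ 8.000e-04  1.000e-04 -1.000e+00  2.951e-01]
 [ 0.000e+00  0.000e+00  0.000e+00  1.000e+00]] [-0.69179597  0.24003424  0.19550887  1.78839653 -0.05216186  1.11847935
  0.62873953]
```

View pics/w1.png

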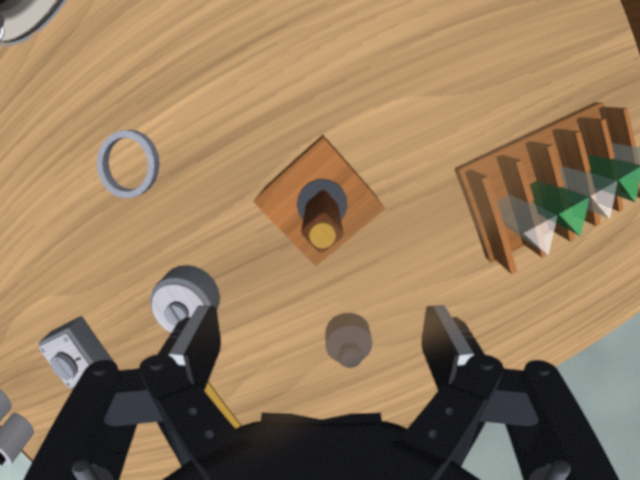

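The wrist picture shows the stand as a diamond: corners (323,136), (255,201), (317,264), (384,208). The guard is at (322,200) and the brass cap at (322,236). The handle shows an edge towards the camera, so I'll zoom in for its yaw.

```bash
python3 - <<'E'
from h import *
c=np.load("w1.npy",allow_pickle=True).item();T=c["T"]
P=[onz(c,u,v,.08,T) for u,v in[(323,136),(255,201),(317,264),(384,208)]]
for p in P: print(p.round(4))
print("ctr",np.mean(P,0).round(4))
for i in range(4):
    d=P[(i+1)%4]-P[i];print(np.hypot(*d[:2]).round(4),np.degrees(np.arctan2(d[1],d[0])).round(1))
print("guard",onz(c,322,202,.086,T).round(4),"cap",onz(c,322,236,.18,T).round(4))
im=c["color"][165:265,270:375,::-1];cv2.imwrite("pics/w1c.png",cv2.convertScaleAbs(cv2.resize(im,None,fx=6,fy=6,interpolation=2),alpha=1.6,beta=20)[:600])
E
```

```text
[0.4527 0.2574 0.08  ]
[0.4783 0.1722 0.08  ]
[0.5625 0.1962 0.08  ]
[0.5397 0.2796 0.08  ]
ctr [0.5083 0.2264 0.08  ]
0.089 -73.3
0.0875 15.9
0.0865 105.3
0.0897 -165.7
guard [0.5069 0.2294 0.086 ] cap [0.5091 0.2279 0.18  ]
```

View pics/w1c.png

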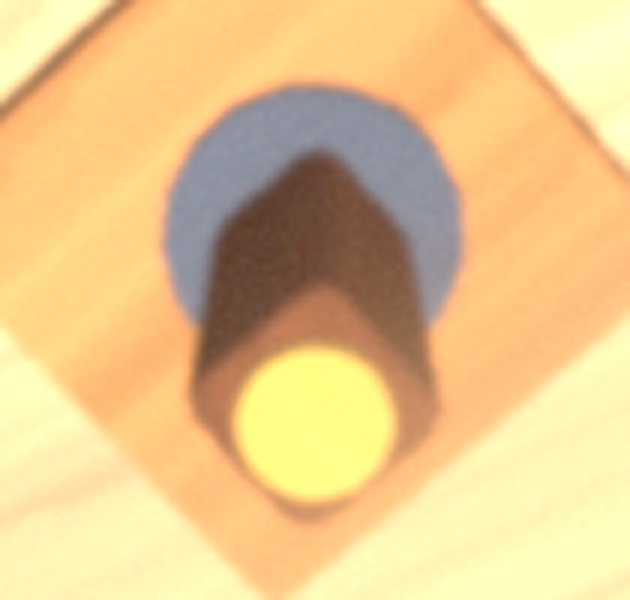

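```bash
python3 - <<'E'
from h import *
c=np.load("w1.npy",allow_pickle=True).item();T=c["T"]
P=[onz(c,270+u/6,165+v/6,.176,T) for u,v in[(322,285),(193,395),(305,520),(438,408)]]
print("ctr",np.mean(P,0).round(4))
for i in range(4):
    d=P[(i+1)%4]-P[i];print(np.hypot(*d[:2]).round(4),np.degrees(np.arctan2(d[1],d[0])).round(1))
print("cap",onz(c,270+314/6,165+424/6,.18,T).round(4),"guard",onz(c,322.2,203,.086,T).round(4))
E
```

```text
ctr [0.5079 0.2289 0.176 ]
0.02 -75.1
0.0203 13.5
0.0208 105.4
0.0201 -164.0
cap [0.509  0.2283 0.18  ] guard [0.5078 0.2292 0.086 ]
```

```bash
python3 -m inch '[[0,0,0,8.07],[0,0,0,8.07],[0,0,0,8.07],[0,0,0,8.07],[0,0,0,8.07],[0,0,0,8.07],[0.0023,-0.0022,0,0],[0,0,0.04,0],[0,0,0.04,0],[0,0,0.04,0],[0,0,0.04,0],[0,0,0,0]]'; python3 -m inch '[[0,0,0,0],[0,0,0,0],[0,0,0,0],[0,0,0,0],[0,0,0,0],[0,0,0,0],[0,0,0,0],[0,0,0,0]]' 0 60
```

```text
t: 2.9
eef_pos: [0.5046, 0.2269, 0.1306]
tool_rot: [-0.002, 0.607, 0.795, -0.005]
contact_force: [-0.4, 0.3, 0.4]
gripper_width: 1.0
grasp_force: 0.0
t: 3.7
eef_pos: [0.5096, 0.2279, 0.1369]
tool_rot: [0.0, 0.609, 0.793, 0.001]
contact_force: [-0.5, -0.2, 5.7]
gripper_width: 0.273
grasp_force: 58.9
```

```bash
python3 -m inch '[[0,0,-0.005,0],[0,0,-0.015,0],[0,0,-0.03,0],[0,0,-0.03,0],[0,0,-0.03,0],[0,0,-0.03,0],[0,0,-0.01,0],[0,0,0,0],[0,0,0,0]]'; python3 - <<'E'
from h import *
T=tool();print(T.round(4),bot.get_obs()["q"])
im=[]
for n,u,v in(("scene",430,190),("side",265,120)):
    c=bot.read_camera(n);c["T"]=T;np.save(n+"2.npy",c,allow_pickle=True)
    v0,u0=max(0,v-75),u-50
    im.append(cv2.resize(c["color"][v0:v0+150,u0:u0+100,::-1],None,fx=4,fy=4,interpolation=2)); print(n,u0,v0,onz(c,u,v,.16))
cv2.imwrite("pics/l2.png",cv2.convertScaleAbs(np.hstack(im),alpha=1.5))
E
```

```text
t: 4.6
eef_pos: [0.5079, 0.2271, 0.2839]
tool_rot: [-0.0, 0.609, 0.793, -0.001]
contact_force: [-0.1, -0.9, -3.8]
gripper_width: 0.279
grasp_force: 59.2
[[-2.581e-01  9.661e-01 -1.900e-03  5.079e-01]
 [ 9.661e-01  2.581e-01 -1.000e-03  2.271e-01]
 [-5.000e-04 -2.100e-03 -1.000e+00  2.839e-01]
 [ 0.000e+00  0.000e+00  0.000e+00  1.000e+00]] [-0.79900789  0.24958097  0.32211422  1.81383858 -0.08808421  1.09423604
 -0.18449022]
scene 380 115 [0.51259918 0.20863167 0.16      ]
side 215 45 [0.52032092 0.2491115  0.16      ]
```

View pics/l2.png

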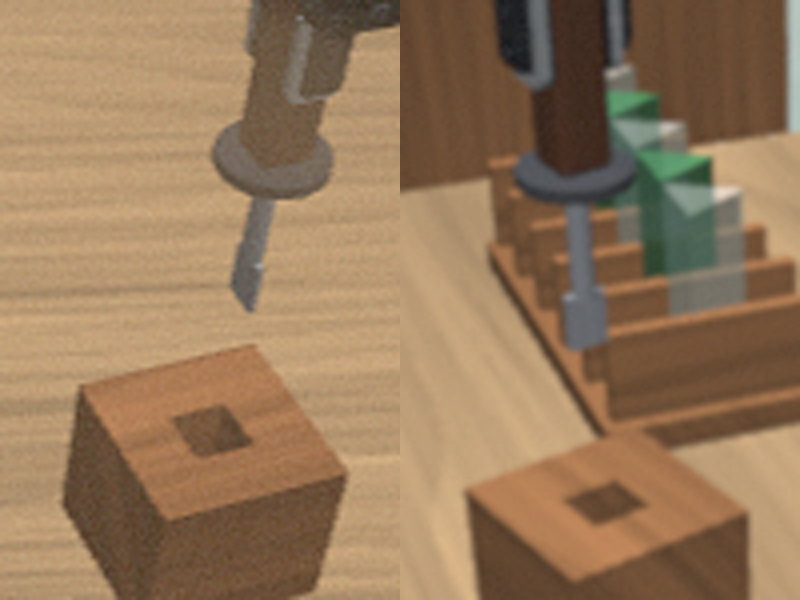

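The blade's end edge lies at a yaw of about 15°, which is along tool y, and the stand is clear. Next I triangulate the tip and the hole, and move to the selector.

```bash
cat >> h.py <<'E'
def tri(c1,p1,c2,p2):
    A=[];b=[]
    for c,p in((c1,p1),(c2,p2)):
        o,d=ray(c,*p);d/=np.linalg.norm(d);M=np.eye(3)-np.outer(d,d);A.append(M);b.append(M@o)
    A=np.vstack(A);b=np.hstack(b);x=np.linalg.lstsq(A,b,rcond=None)[0];return x,np.linalg.norm(A@x-b)
E
python3 - <<'E'
from h import *
s,d=[np.load(n+"2.npy",allow_pickle=True).item() for n in("scene","side")]
print(tri(s,(440.75,190),d,(260.75,131.5)))
print(tri(s,(433,222.5),d,(266,170.75)))
E
python3 -m inch '[[0,0,0,7.5],[0,0,0,7.5],[-0.045,0.004,0,0],[-0.045,0.004,0,0],[-0.045,0.004,0,0],[-0.045,0.004,0,0],[-0.045,0.004,0,0],[-0.045,0.004,0,0],[-0.045,0.004,0,0],[-0.045,0.004,0,0],[-0.045,0.004,0,0],[-0.045,0.004,0,0]]'; python3 -m inch '[[-0.045,0.004,0.02,0],[-0.045,0.004,0.02,0],[0,0,0.01,0],[0,0,0,0],[0,0,0,0],[0,0,0,0]]';python3 - <<'E'
from h import *
T=tool();print(T.round(4),bot.get_obs()["q"])
c=bot.read_camera("wrist");c["T"]=T;np.save("w3.npy",c,allow_pickle=True);cv2.imwrite("pics/w3.png",c["color"][:,:,::-1])
E
```

```text
(array([0.50562454, 0.2294953 , 0.15186208]), np.float64(0.0012239584143459074))
(array([0.50855938, 0.22689649, 0.07618141]), np.float64(0.001915987992173928))
t: 5.9
eef_pos: [0.5477, -0.2241, 0.2838]
tool_rot: [-0.001, 0.707, 0.707, -0.001]
contact_force: [1.2, 0.1, -3.0]
gripper_width: 0.277
grasp_force: 59.1
t: 6.5
eef_pos: [0.5571, -0.3111, 0.2356]
tool_rot: [0.0, 0.707, 0.708, 0.0]
contact_force: [0.1, 0.0, -1.9]
gripper_width: 0.278
grasp_force: 59.4
[[-1.600e-03  1.000e+00  7.000e-04  5.571e-01]
 [ 1.000e+00  1.600e-03  6.000e-04 -3.111e-01]
 [ 6.000e-04  7.000e-04 -1.000e+00  2.356e-01]
 [ 0.000e+00  0.000e+00  0.000e+00  1.000e+00]] [-0.00616277  0.47332708  0.58133751  1.68943    -0.29109979  1.06580936
  0.66847024]
```

View pics/w3.png

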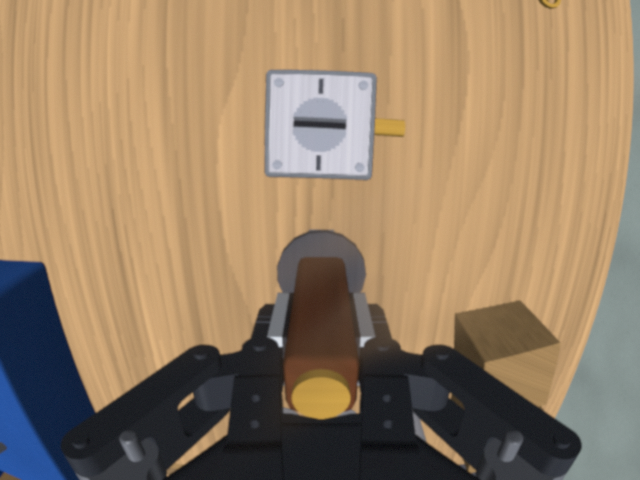

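Wrist view: slot from (294,122) to (347,126), disc centre about (320,124), ribs at (321,86) and (319,162), and the housing square around them.

```bash
python3 - <<'E'
from h import *
c=np.load("w3.npy",allow_pickle=True).item();T=c["T"]
g=cv2.cvtColor(c["color"],cv2.COLOR_RGB2GRAY)
m=np.zeros_like(g);m[75:175,275:368]=(g[75:175,275:368]<75)*255
n,l,st,ce=cv2.connectedComponentsWithStats(m)
for i in range(1,n):
    if st[i,4]<15: continue
    p=np.argwhere(l==i)[:,::-1].astype(np.float32); W=np.array([onz(c,u,v,.062,T)[:2] for u,v in p],np.float32)
    d=np.linalg.svd(W-W.mean(0),full_matrices=False)[2][0]; pr=(W-W.mean(0))@d
    print(st[i],W.mean(0).round(4),"mid",(W.mean(0)+d*(pr.max()+pr.min())/2).round(4),"len",np.ptp(pr).round(4),np.degrees(np.arctan2(d[1],d[0])).round(1))
print("at tip", (T@[0,0,.129,1])[:3].round(4))
E
```

```text
[295 121  50   7 249] [ 0.5553 -0.2347] mid [ 0.5553 -0.2347] len 0.0395 -2.9
at tip [ 0.5572 -0.311   0.1066]
```

```bash
python3 -m inch '[[0.0375,-0.001,0,0],[0.0375,-0.001,0,0],[0,0,0.015,3],[0,0,0.013,0],[0,0,0,0],[0,0,0,0],[0,0,0,0]]';python3 - <<'E'
from h import *
T=tool();print(T.round(4))
im=[]
for n in("scene","side"):
    c=bot.read_camera(n);c["T"]=T;np.save(n+"4.npy",c,allow_pickle=True)
    M=np.linalg.inv(c["world_from_camera"]);p=M@np.array([.555,-.235,.09,1]);K=np.array(c["mtx"])
    u=int(K[0,2]+K[0,0]*p[0]/-p[2]);v=int(K[1,2]-K[1,1]*p[1]/-p[2])
    v0,u0=v-50,u-33
    im.append(cv2.resize(c["color"][v0:v0+100,u0:u0+66,::-1],None,fx=6,fy=6,interpolation=2)); print(n,u0,v0)
cv2.imwrite("pics/l4.png",cv2.convertScaleAbs(np.hstack(im),alpha=1.3))
E
```

```text
t: 7.25
eef_pos: [0.5544, -0.2388, 0.208]
tool_rot: [0.001, 0.726, 0.688, 0.0]
contact_force: [-0.4, -0.9, -2.3]
gripper_width: 0.275
grasp_force: 59.3
[[ 5.420e-02  9.985e-01  1.000e-03  5.544e-01]
 [ 9.985e-01 -5.420e-02 -8.000e-04 -2.388e-01]
 [-7.000e-04  1.000e-03 -1.000e+00  2.080e-01]
 [ 0.000e+00  0.000e+00  0.000e+00  1.000e+00]]
scene 136 198
side 392 304
```

View pics/l4.png

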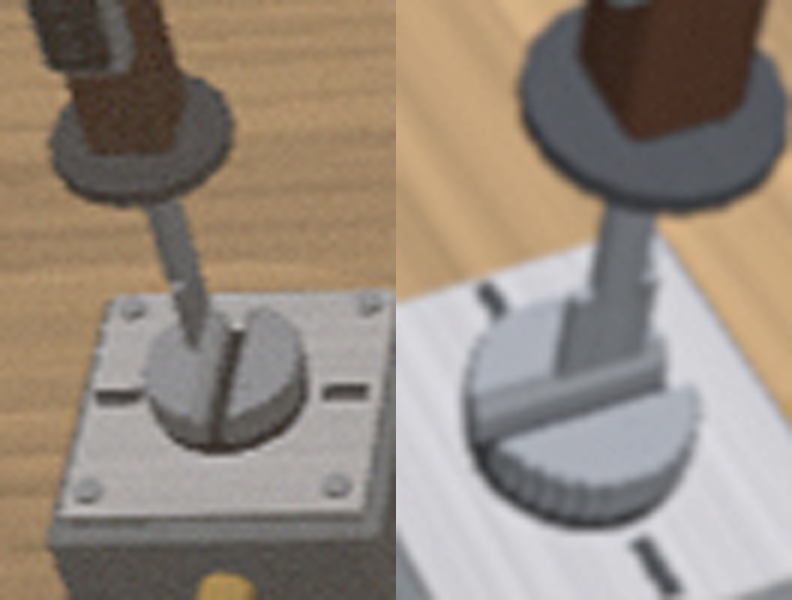

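Scene half: blade end at (187,341) in the crop, slot centre about (227,362). Side half: blade end about (605,365), disc-top centre about (583,400). The blade is parallel to the slot, hovering, and needs a small shift in +y.

```bash
python3 - <<'E'
from h import *
s,d=[np.load(n+"4.npy",allow_pickle=True).item() for n in("scene","side")]
f=lambda a,b:tri(s,(136+a[0]/6,198+a[1]/6),d,(392+(b[0]-396)/6,304+b[1]/6))
print(f((187,341),(605,365)),f((227,362),(583,400)))
for a in[(187,341),(227,362)]:print("s",onz(s,136+a[0]/6,198+a[1]/6,.066 if a[0]>200 else .079).round(4))
for a in[(605,365),(583,400)]:print("d",onz(d,392+(a[0]-396)/6,304+a[1]/6,.066 if a[1]>380 else .079).round(4))
E
```

```text
(array([ 0.55652008, -0.24049609,  0.07629529]), np.float64(0.001811020274305976)) (array([ 0.55431074, -0.23483924,  0.06192509]), np.float64(0.0023027529159161827))
s [ 0.5599 -0.2406  0.079 ]
s [ 0.5568 -0.2323  0.066 ]
d [ 0.5546 -0.2409  0.079 ]
d [ 0.553  -0.2387  0.066 ]
```

```bash
python3 -m inch '[[0.0055,-0.002,0,0],[0,0,0,0],[0,0,0.004,0],[0,0,0.004,0],[0,0,0.004,0],[0,0,0.004,0],[0,0,0,0],[0,0,0,0]]'
```

```text
t: 8.15
eef_pos: [0.5524, -0.2325, 0.1912]
tool_rot: [0.0, 0.726, 0.688, -0.0]
contact_force: [-0.2, -0.1, -1.3]
gripper_width: 0.272
grasp_force: 59.4
```

```bash
python3 -m inch '[[0,0,0.002,0],[0,0,0.002,0],[0,0,0.002,0],[0,0,0.001,0],[0,0,0,0],[0,0,0,0]]'; python3 -c "
from h import *
c=bot.read_camera('scene');d=bot.read_camera('side')
cv2.imwrite('pics/l5.png',cv2.convertScaleAbs(np.hstack([cv2.resize(x['color'][v:v+100,u:u+66,::-1],None,fx=6,fy=6,interpolation=2) for x,u,v in((c,140,205),(d,392,320))]),alpha=1.3))"
```

```text
t: 8.75
eef_pos: [0.5526, -0.2326, 0.1842]
tool_rot: [0.0, 0.726, 0.688, -0.0]
contact_force: [1.2, -5.5, -2.3]
gripper_width: 0.273
grasp_force: 59.3
```

View pics/l5.png

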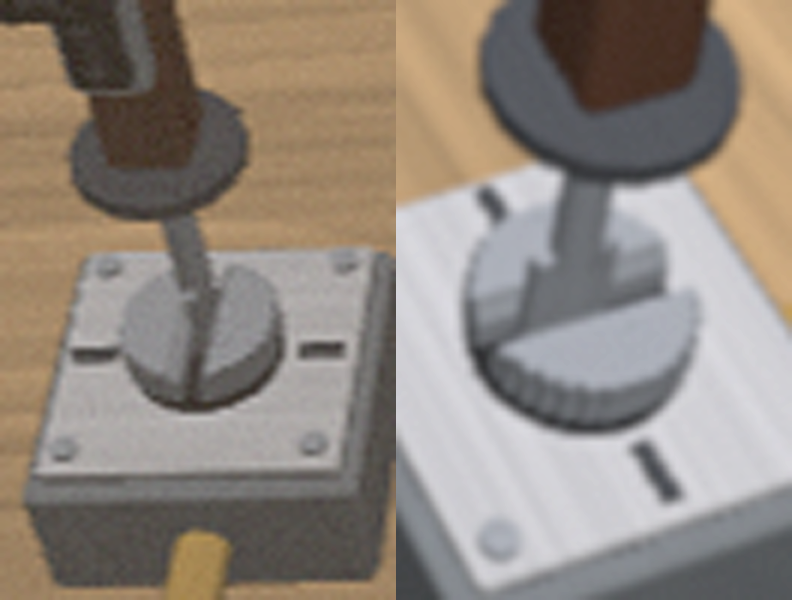

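Blade is in the slot. The -y force says shift slightly toward -y, then seat it.

```bash
python3 -m inch '[[-0.001,0.0005,0,0],[0,0,0.001,0],[0,0,0.001,0],[0,0,0,0],[0,0,0,0]]'
```

```text
t: 9.35
eef_pos: [0.5531, -0.2332, 0.1828]
tool_rot: [0.0, 0.726, 0.688, 0.0]
contact_force: [-2.1, -3.8, 6.0]
gripper_width: 0.271
grasp_force: 60.2
```

```bash
python3 -m inch '[[-0.0005,0,-0.001,0],[0,0,0,6],[0,0,0,6],[0,0,0,6],[0,0,0,6],[0,0,0,6],[0,0,0,0],[0,0,0,0]]'
```

```text
t: 10.15
eef_pos: [0.5529, -0.2332, 0.1829]
tool_rot: [-0.0, 0.878, 0.478, -0.0]
contact_force: [-0.4, -3.4, -1.5]
gripper_width: 0.275
grasp_force: 59.6
```

```bash
python3 -m inch '[[0,0,0,6],[0,0,0,6],[0,0,0,6],[0,0,0,6],[0,0,0,6],[0,0,0,0],[0,0,0,0]]'; python3 -c "
from h import *;print(bot.get_obs()['torque'])"
```

```text
t: 10.85
eef_pos: [0.5533, -0.2324, 0.183]
tool_rot: [-0.001, 0.972, 0.235, 0.0]
contact_force: [0.7, -0.1, -1.7]
gripper_width: 0.272
grasp_force: 59.4
[-0.02661275 -0.22612952  0.10006685]
```

```bash
python3 -m inch '[[0,0,0,6],[0,0,0,6],[0,0,0,6],[0,0,0,6],[0,0,0,5],[0,0,0,4],[0,0,0,0],[0,0,0,0]]'; python3 -c "
from h import *;print(bot.get_obs()['torque']);print(tool().round(3))
c=bot.read_camera('scene');d=bot.read_camera('side')
cv2.imwrite('pics/l6.png',cv2.convertScaleAbs(np.hstack([cv2.resize(x['color'][v:v+100,u:u+66,::-1],None,fx=6,fy=6,interpolation=2) for x,u,v in((c,140,205),(d,392,320))]),alpha=1.3))"
```

```text
t: 11.65
eef_pos: [0.5541, -0.232, 0.183]
tool_rot: [-0.001, 0.999, -0.05, 0.001]
contact_force: [3.3, 2.3, -3.2]
gripper_width: 0.276
grasp_force: 59.3
[ 0.96190811 -1.34043502  0.0818234 ]
[[ 0.995 -0.101  0.001  0.554]
 [-0.101 -0.995  0.002 -0.232]
 [ 0.001 -0.002 -1.     0.183]
 [ 0.     0.     0.     1.   ]]
```

View pics/l6.png

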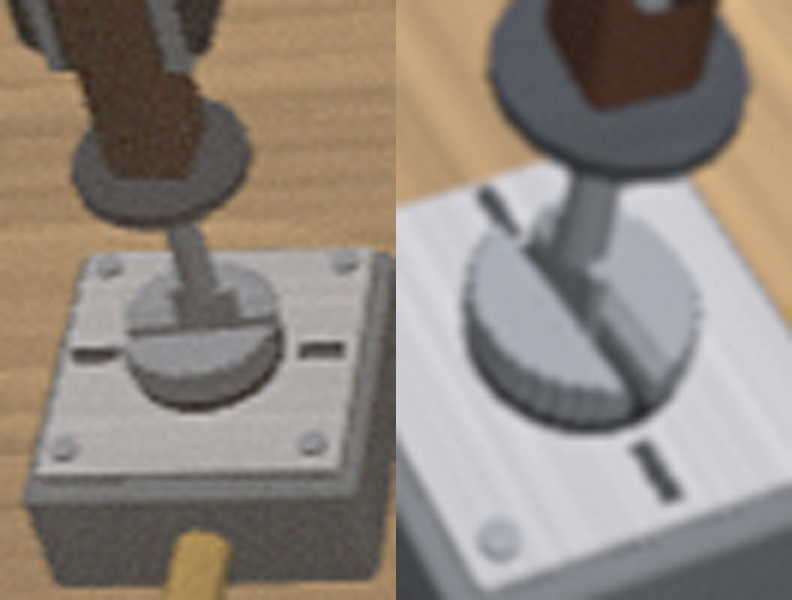

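Slot is nearly in line with the ribs, about 3° short. I'll turn 3° more, withdraw, and head back to the stand.

```bash
python3 -m inch '[[0,0,0,3],[0,0,0,0],[0,0,0,0],[0,0,-0.01,0],[0,0,-0.03,0],[0,0,-0.03,0],[0,0,-0.03,0],[0,0,0,-8],[0,0,0,-8],[0,0,0,-8],[0,0,0,0]]'; python3 -m inch '[[0.0076,-0.0455,0,0],[0.0076,-0.0455,0,0],[0.0076,-0.0455,0,0],[0.0076,-0.0455,0,0],[0.0076,-0.0455,0,0],[0.0076,-0.0455,0,0],[0.0076,-0.0455,0,0],[0.0076,-0.0455,0,0],[0.0076,-0.0455,0,0],[0.0081,-0.0458,0,0],[0,0,0,0],[0,0,0,0]]';  python3 -m inch '[[0,0,0,0],[0,0,0,0]]'; python3 - <<'E'
from h import *
T=tool();print(T.round(4)); d=np.array([.5085,.2275])-T[:2,3]; print(T[:2,:2].T@d)
E
```

```text
t: 12.85
eef_pos: [0.5516, -0.2345, 0.2835]
tool_rot: [-0.0, 0.991, 0.131, -0.0]
contact_force: [-0.1, 0.5, -2.0]
gripper_width: 0.274
grasp_force: 59.9
t: 14.05
eef_pos: [0.5089, 0.2265, 0.2829]
tool_rot: [0.001, 0.991, 0.13, -0.0]
contact_force: [0.3, -1.3, -1.6]
gripper_width: 0.275
grasp_force: 60.4
t: 14.25
eef_pos: [0.5097, 0.2239, 0.2834]
tool_rot: [0.0, 0.992, 0.128, -0.0]
contact_force: [-0.1, 0.4, -2.8]
gripper_width: 0.272
grasp_force: 60.4
[[ 9.672e-01  2.541e-01 -1.000e-04  5.097e-01]
 [ 2.541e-01 -9.672e-01 -2.000e-04  2.239e-01]
 [-2.000e-04  1.000e-04 -1.000e+00  2.834e-01]
 [ 0.000e+00  0.000e+00  0.000e+00  1.000e+00]]
[-0.000281   -0.00376734]
```

```bash
python3 -m inch '[[0,-0.0035,0,0],[0,0,0.03,0],[0,0,0.03,0],[0,0,0.01,0],[0,0,0.01,0],[0,0,0.01,0],[0,0,0.01,0],[0,0,0,0]]'; python3 -m inch '[[0,0,0.01,0],[0,0,0.01,0],[0,0,0.01,0],[0,0,0.01,0],[0,0,0.002,0],[0,0,0,0],[0,0,0,0]]'
```

```text
t: 15.05
eef_pos: [0.5081, 0.2293, 0.1825]
tool_rot: [0.0, 0.992, 0.13, -0.001]
contact_force: [-1.0, -0.5, -2.5]
gripper_width: 0.271
grasp_force: 60.1
t: 15.75
eef_pos: [0.5088, 0.2294, 0.1415]
tool_rot: [-0.0, 0.992, 0.13, 0.0]
contact_force: [0.1, 0.4, -2.2]
gripper_width: 0.276
grasp_force: 60.3
```

```bash
python3 -m inch '[[0,0,0.002,0],[0,0,0.002,0],[0,0,0.001,0],[0,0,0,0],[0,0,0,0]]'
```

```text
t: 16.25
eef_pos: [0.5089, 0.2296, 0.137]
tool_rot: [-0.0, 0.992, 0.13, 0.0]
contact_force: [-1.3, -0.6, 5.4]
gripper_width: 0.274
grasp_force: 61.5
```

Contact on the guard: seated. Release, rise and check.

```bash
python3 -m inch '[[0,0,0,0],[0,0,0,0],[0,0,0,0],[0,0,0,0],[0,0,0,0],[0,0,0,0],[0,0,0,0],[0,0,0,0]]' 0.0854; python3 -m inch '[[0,0,-0.01,0],[0,0,-0.02,0],[0,0,-0.03,0],[0,0,-0.03,0],[0,0,-0.03,0],[0,0,-0.03,0],[0.04,0,0,0],[0.04,0,0,0],[0.04,0,0,0],[0,0,0,0],[0,0,0,0],[0,0,0,0]]'; python3 - <<'E'
from h import *
im=[]
for n,w in(("scene",[(435,210),(175,265)]),("side",[(265,160),(422,375)])):
    c=bot.read_camera(n)["color"]
    for u,v in w: im.append(cv2.resize(c[v-50:v+50,u-50:u+50,::-1],(300,300),interpolation=2))
cv2.imwrite("pics/end.png",cv2.convertScaleAbs(np.vstack([np.hstack(im[:2]),np.hstack(im[2:])]),alpha=1.3))
E
```

```text
t: 17.05
eef_pos: [0.5086, 0.2294, 0.1363]
tool_rot: [-0.0, 0.992, 0.13, 0.0]
contact_force: [-0.5, -0.0, 0.3]
gripper_width: 0.999
grasp_force: 0.0
t: 18.25
eef_pos: [0.6239, 0.2597, 0.2867]
tool_rot: [0.0, 0.992, 0.13, -0.0]
contact_force: [-0.6, 0.1, -0.3]
gripper_width: 0.999
grasp_force: 0.0
```

View pics/end.png

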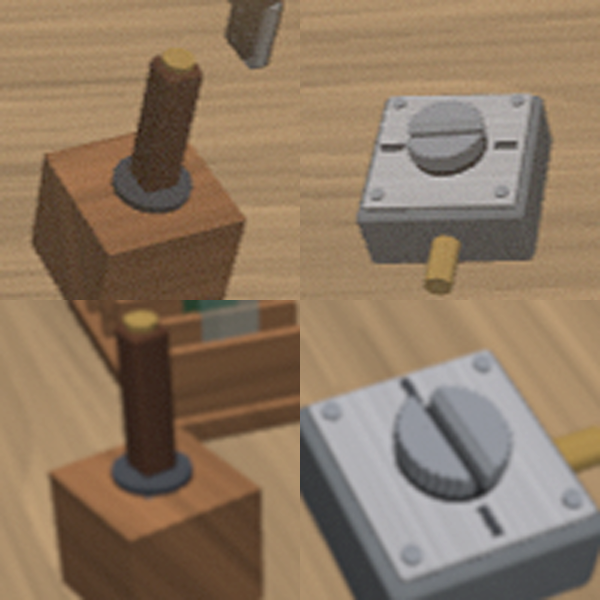

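The screwdriver is upright with its guard on the block (about (152,185) in the top-left quarter), and the slot lines up with the ribs.

```bash
python3 -c "
from station import bot;print(bot.hand_in())"
```

```text
the job is handed in; nothing more can be done
None
```

I handed the job in at about 18 s: in the final pictures the large selector's slot is in line with the ribs and the screwdriver stands upright, fully down in its stand; I never touched the smaller switch, and the hand-in returned no verdict.

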